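Prove a spare mixer gear against the master gear

ROBOT

A 6-joint arm with a two-finger parallel gripper is mounted at the origin on the work surface. World frame = base frame: x ahead of the robot, y to its left, z up, the work surface at z = 0. Lengths are in m, angles in degrees, forces in N, time in s.
With the tool pointing down it reaches from about 0.3 to 0.75 m from the base axis. Payload 8.5 kg.
Tool frame: the origin (TCP) lies at the very end of the fingers, on their centre line; the grasp point (between the pads) lies 19 mm behind it (env.grip_point_offset is the distance from the TCP to the grasp point, in m); z points along the fingers, y is the direction in which the jaws open and shut (so a half turn about z gives the same grasp; the last joint's range is limited). The gripper opens to 85 mm and grips with 20 to 120 N. Pads are 22 mm wide; open, the fingers measure 114 mm over their backs; the gripper's body (76 mm by 85 mm) begins 54 mm behind the grasp point. The pads swing forward as they close: fully open they stand 13 mm farther back than shut.
Start: joints at [-88.482, 21.807, 74.336, -0, 83.858, -12.336], TCP at [0.132, -0.534, 0.231] pointing down, gripper open.
Joint ranges: [-178.18, 178.18], [-50.72, 133.34], [12.68, 142.11], [-81.47, 261.47], [9.98, 163.14], [-165.26, 165.26]. Speed limits (degrees/s): [136.94, 136.94, 180, 180, 180, 180].

INTERFACE

Orientations are given as a 3x3 rotation matrix whose columns are the frame's x, y, z axes.
In Python, from rig import env gives the robot as it stands.
- The arm moves only by the tool move_arm, never from a script. Its argument "moves" is a list of rows, each a list of 4 numbers: the shift along the tool's x, y, z in mm, then the turn about the tool's z in rad. In form: [[tx, ty, tz, spin], ...]. A call has 1 to 20 rows; each row is the pose to reach, as a shift and turn from the pose commanded when the call began, along the tool's axes at that moment; what a row does not reach only later rows make up. A row lasts 1/10 s, in which the tool goes at most 50 mm and 8.59 degrees, less where a joint would pass 70% of its speed; a pose out of reach is approached as far as the arm can. A call with a gripper value outside its range is refused whole. "grip" is the closure, from 0 (fully open) to 1 (shut), set as the call begins (left out, the last holds). The fingers move at their own pace and stop on an object; "grip_force" is the grip in N (left out, the last holds). Time passes only in rows, so rows that repeat a pose let the fingers close. It gives the time, the measured TCP pose, the force and the opening at its end, in the units of the state.
- env.observe(): the state, without advancing time (a new reading comes with each control period).
- env.get_image(name): name is "scene" or "top"; returns the picture (400x640x3 uint8, red, green, blue); there is no depth.
- env.get_calibration(name): a dict with "fovy" (degrees; the focal length in pixels is half the picture's height over the tangent of half this angle, whatever the lens; pixels are square), "cx", "cy" (the principal point, pixels), "k1" (the pictures are not rectified: a ray, as slopes to the right and down, at radius r is drawn at 1 + k1 r^2 times it, then the intrinsics apply), "extrinsics" (4x4, takes a point from world to camera coordinates). Camera axes: x right, y up, looking along -z (the intrinsics and any distortion apply to the point x, -y, -z); pixel columns grow to the right and rows downward; lengths in m; the calibration is good to about 2 mm. A picture is of the moment at which its call begins. get_calibration takes no time and is no camera call.
- env.close_job(): hands the job in, once; it reports no verdict.
Trained networks look in the newest picture that a camera, given by its name, has taken for a name from the list of things; names that differ only in an ending like _2 or _b are one class to them, and where a whole thing is asked for, a point or a joint stands for the part that bears it (a point fixed in the world has none). Each returns a list of dicts, best first, with "conf" (0 to 1); they miss things now and then, are a little off and sometimes report something else, mostly with a low value. They report only what shows in the picture. A call takes as long as a camera call.
- env.silhouettes(camera, name): "region" (400x640 bool, what is visible of it) and "point" ([row, column] in pixels, amid what is visible of it).
- env.tip_of(camera, name): "point" ([row, column] in pixels: a listed point, or the origin of a listed thing).
The state is a dict: "time_s": time; "q": joint angles; "qvel": joint speeds; "joint_efforts": joint torques, N m; "position": TCP position; "tool_rot": TCP orientation; "ft_force": force on the tool from outside, world axes, zero at the start; "wrist_torque": the same for the moment, N m; "grip_width": finger opening in m.
Only numpy, scipy, OpenCV 4.12 (cv2) and the standard library are available. Lean on these libraries where they do the work, as an engineer would, in place of code of your own. Each camera call takes 0.05 s, during which the arm holds its last target.

TASK

Of the three spare gears for the tube mixer, take the one with twelve teeth, lower it onto the test post of the checking fixture so that it meshes with the metal master gear, and turn it there by its hub at least a sixth of a turn so that it drives the master round. Then lay it flat in the steel tray and let go, without dropping it. Leave the other two gears where they lie, and do not touch the master gear with the gripper.

Things in the scene. Friction and masses are not known exactly. Their poses are not given: they have to be found in the camera images.
- gear12_mid (a point): The gear to check. White plastic, lying flat; 12 teeth, 80 mm over tips, pitch radius 36; teeth 8 wide, round-tipped; disc 16 thick. Above it a square hub 34 x 34, 40 high (56 in all), faces across x and y: grip it there. 20 mm square through bore. 0.1-0.2 kg. Point: on its axis half-way up, 28 mm above its underside; z up. A tooth centred on +x, one every 30 degrees.
- gear10_mid (a point): Spare gear like the 12-tooth one (same plastic, hub, height, tooth size, same place of the point) but with 10 teeth, 68 mm over the tips. To be left where it lies.
- gear14_mid (a point): Spare gear like the 12-tooth one (same plastic, hub, height, tooth size, same place of the point) but with 14 teeth, 92 mm over the tips. Too large for the fixture. To be left where it lies.
- post_foot (a point): Fixture's bright fixed test post, 17 mm thick, 38 high, its last 8 mm tapered. Point: on its axis at the upper face of the dark steel base plate (20 mm above the bench), where the gear's underside rests. x points to the master's axis, 84 mm away; z up. Plate reaches 55 mm behind the post, 145 ahead, 60 to each side. The gear goes down only with its teeth opposite gaps of the master (play 1.4 mm each way).
- master (a joint): Angle of the metal master gear on its upright axis, rad, counter-clockwise from above. 16 teeth, pitch radius 48 mm, 104 over tips, teeth 8 wide, round-tipped; disc from 1 to 15 mm above the base plate, low boss to 18.5. At 0 one tooth is centred on the fixture's x direction and so one faces the post; one every 22.5 degrees. Turns without limit, slight friction (0.02 N m), stays where left.
- master_mark (a point): Small black dot on the master gear's top face, 36 mm from its axis, 35 mm above the bench, on the tooth that the joint angle refers to. Its x points outward from the axis. When the checked gear turns a sixth of a turn, the master turns an eighth the other way, less a few degrees of play.
- tray_in (a point): Low open steel tray fixed to the bench, 130 mm (its x) by 150 mm (its y) outside, 18 mm high, walls 4 mm thick. Point: centre of its inner floor; z up.

How it is judged:
By the outcome, as a careful person would: the job done as asked, in the order asked, and still so for the second after the job is handed in, with the robot touching nothing.
It also fails if it takes over 42 s, if anything falls off the work surface, if the arm or the gripper's body presses on something with over 40 N, if the wrist force passes 120 N, or if a joint passes its speed limit or range.

## Working session

There is one attempt and no reset: what is moved stays moved. The work goes in short steps, Python scripts to look and compute and a tool call to move; the robot and the scene stay as the last step left them, time stands still between calls to the robot, and variables do not carry over. Pictures are saved under pics/ and viewed, and the job is handed in when it is done.

Besides the shell and the picture viewer there is one more tool, called after ">>>" in YAML: its name, and indented under it one key for each argument. move_arm: Moves the arm, as the interface text tells. Its arguments: {"type":"object","properties":{"moves":{"type":"array"},"grip":{"type":"number"},"grip_force":{"type":"number"}},"required":["moves"]}

```bash
mkdir -p pics; ls; cat > h.py <<'E'
import numpy as np, cv2
from rig import env
def K(c):
    f=200/np.tan(np.radians(c["fovy"])/2); return f
def ray(cam,pt):
    c=env.get_calibration(cam); f=K(c)
    u=np.array([(pt[1]-c["cx"])/f,(pt[0]-c["cy"])/f])
    s=u.copy()
    for _ in range(30): s=u/(1+c["k1"]*(s@s))
    E=np.array(c["extrinsics"]); R=E[:3,:3];t=E[:3,3]
    d=R.T@np.array([s[0],-s[1],-1.]); o=-R.T@t
    return o,d
def at(cam,pt,z):
    o,d=ray(cam,pt); return o+d*(z-o[2])/d[2]
def proj(cam,P):
    c=env.get_calibration(cam); f=K(c);E=np.array(c["extrinsics"])
    p=E[:3,:3]@np.array(P)+E[:3,3]; s=np.array([p[0]/-p[2],-p[1]/-p[2]])
    s=s*(1+c["k1"]*(s@s)); return np.array([c["cy"]+f*s[1],c["cx"]+f*s[0]])
def save(cam,name):
    im=env.get_image(cam); cv2.imwrite("pics/"+name,im[:,:,::-1]); return im
E
python3 - <<'E'
from h import *
np.set_printoptions(precision=4,suppress=True)
for c in("scene","top"):
    save(c,c+"1.png"); k=env.get_calibration(c); print(c,k["fovy"],k["k1"],ray(c,[200,320]))
Z={"gear12_mid":.028,"gear10_mid":.028,"gear14_mid":.028,"post_foot":.02,"master_mark":.035,"tray_in":.004}
for n,z in Z.items():
  for c in("top","scene"):
    print(n,c,[(round(r["conf"],2),np.round(r["point"],1),at(c,r["point"],z)) for r in env.tip_of(c,n)[:3]])
s=env.observe();print(s["time_s"],s["position"],s["tool_rot"],s["grip_width"],s["ft_force"])
E
```

```text
pics
scene 55.34877900886564 -0.019571473180018666 (array([ 1.1017, -0.1416,  0.7706]), array([-0.628 ,  0.1114, -0.7702]))
top 54.68925424554827 -0.07538250472075247 (array([ 0.4151, -0.0049,  1.1175]), array([ 0.1104, -0.0144, -0.9938]))
gear12_mid top [(0.97, array([238.1, 420. ]), array([ 0.4295, -0.3047,  0.028 ]))]
gear12_mid scene [(0.55, array([197.8, 208.8]), array([ 0.4387, -0.3112,  0.028 ]))]
gear10_mid top [(0.58, array([185.3, 437.3]), array([ 0.5812, -0.3584,  0.028 ]))]
gear10_mid scene [(0.56, array([251.2, 187.2]), array([ 0.5914, -0.3587,  0.028 ]))]
gear14_mid top [(0.75, array([194.2, 376.8]), array([ 0.5539, -0.1825,  0.028 ]))]
gear14_mid scene [(0.74, array([225.6, 264.7]), array([ 0.551 , -0.1786,  0.028 ]))]
post_foot top []
post_foot scene [(0.65, array([203.5, 337.8]), array([0.5091, 0.0094, 0.02  ]))]
master_mark top [(0.7, array([171.8, 317.1]), array([ 0.6158, -0.0119,  0.035 ]))]
master_mark scene [(0.61, array([236.9, 337. ]), array([ 0.6183, -0.016 ,  0.035 ]))]
tray_in top [(0.79, array([230.7, 208.9]), array([0.4478, 0.2984, 0.004 ]))]
tray_in scene [(0.61, array([175.7, 434.2]), array([0.4471, 0.2951, 0.004 ]))]
0.7 [ 0.1317 -0.534   0.2313] [[ 0.9709  0.2395  0.    ]
 [ 0.2395 -0.9709 -0.    ]
 [ 0.      0.     -1.    ]] 0.08566713500984079 [-0.4953 -0.5902  0.4699]
```

```bash
python3 - <<'E'
import cv2
a=cv2.imread("pics/top1.png"); 
cv2.imwrite("pics/top1c.png",cv2.resize(a[120:300,160:480],None,fx=2.5,fy=2.5,interpolation=cv2.INTER_CUBIC))
b=cv2.imread("pics/scene1.png")
cv2.imwrite("pics/scene1c.png",cv2.resize(b[130:330,140:500],None,fx=2.2,fy=2.2,interpolation=cv2.INTER_CUBIC))
E
```

```text
(no output)
```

View pics/top1c.png

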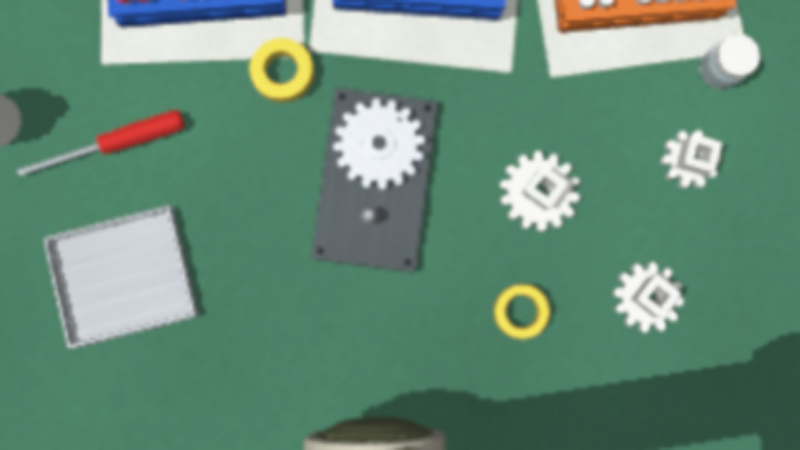

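View pics/scene1c.png

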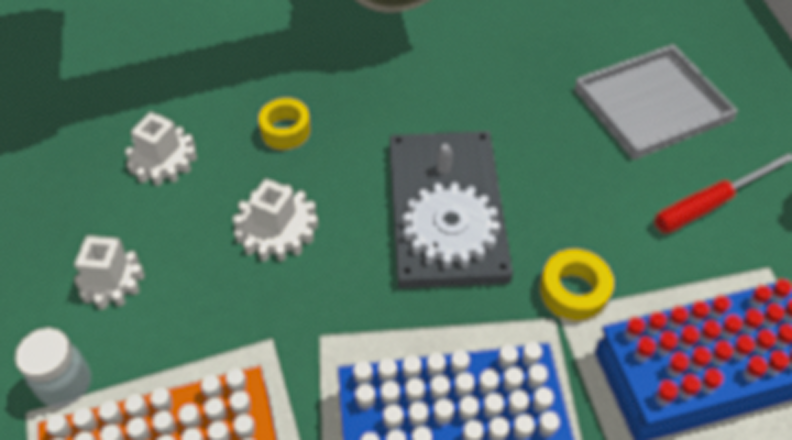

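```bash
cat >> h.py <<'E'
SS=4
def gearpoly(n,tip,root):
    # outline as list of polys: disc + stadium teeth
    P=[root*np.c_[np.cos(a:=np.linspace(0,2*np.pi,73)),np.sin(a)]]
    for i in range(n):
        t=2*np.pi*i/n; b=np.linspace(-np.pi/2,np.pi/2,9)
        q=np.vstack([[0,-.004],np.c_[tip-.004+.004*np.cos(b),.004*np.sin(b)],[0,.004]])
        P.append(q@np.array([[np.cos(t),np.sin(t)],[-np.sin(t),np.cos(t)]]))
    return P
def projN(cam,P):
    c=env.get_calibration(cam); f=K(c);E=np.array(c["extrinsics"])
    p=P@E[:3,:3].T+E[:3,3]; s=np.c_[p[:,0]/-p[:,2],-p[:,1]/-p[:,2]]
    s=s*(1+c["k1"]*(s**2).sum(1))[:,None]; return np.c_[c["cx"]+f*s[:,0],c["cy"]+f*s[:,1]]
def render(cam,parts,x,y,yaw,box):
    r0,r1,c0,c1=box; m=np.zeros(((r1-r0)*SS,(c1-c0)*SS),np.uint8)
    R=np.array([[np.cos(yaw),np.sin(yaw)],[-np.sin(yaw),np.cos(yaw)]])
    for polys,z0,z1 in parts:
        for z in np.linspace(z0,z1,max(2,int((z1-z0)/.003)+1)):
            for q in polys:
                w=q@R+[x,y]; p=projN(cam,np.c_[w,np.full(len(w),z)])
                cv2.fillPoly(m,[np.round(((p-[c0,r0]+.5)*SS-.5)*16).astype(np.int32)],255,shift=4)
    return cv2.resize(m,(c1-c0,r1-r0),interpolation=cv2.INTER_AREA)/255.
SQ=[.017*np.array([[1,1],[-1,1],[-1,-1],[1,-1]])]
def gear(n,tip,root,zb=0): return [(gearpoly(n,tip,root),zb,zb+.016),(SQ,zb+.016,zb+.056)]
def fit(masks,parts,x0,yaws,rng=.012):
    from scipy.optimize import minimize
    boxes={}
    for cam,m in masks.items():
        r,c=np.where(m); boxes[cam]=(max(0,r.min()-12),min(400,r.max()+13),max(0,c.min()-12),min(640,c.max()+13))
    def cost(v):
        s=0
        for cam,m in masks.items():
            b=boxes[cam]; g=render(cam,parts,v[0],v[1],v[2],b)
            s+=np.abs(g-m[b[0]:b[1],b[2]:b[3]]).sum()/m.sum()
        return s/len(masks)
    best=None
    for y in yaws:
        r=minimize(lambda u:cost([x0[0]+u[0]*.01,x0[1]+u[1]*.01,y+u[2]*.2]),[0,0,0],method="Nelder-Mead",options=dict(initial_simplex=[[-.3,-.3,-.3],[.5,0,0],[0,.5,0],[0,0,.5]],maxfev=90,xatol=.003))
        v=[x0[0]+r.x[0]*.01,x0[1]+r.x[1]*.01,y+r.x[2]*.2]
        if best is None or r.fun<best[0]: best=(r.fun,v)
    return best
E
cat > t.py <<'E'
from h import *
np.set_printoptions(precision=4,suppress=True)
M={}
for c in("top","scene"):
    env.get_image(c)
    for n in("gear12_mid","master"):
        S=env.silhouettes(c,n); print(c,n,[(round(r["conf"],2),r["point"],r["region"].sum()) for r in S]); M[c+n]=S[0]["region"] if S else None
np.savez("m1.npz",**{k:v for k,v in M.items() if v is not None})
E
time python3 t.py
cat > t2.py <<'E'
from h import *
import time
M=np.load("m1.npz")
np.set_printoptions(precision=4,suppress=True)
a=np.radians
for nm,parts,x0,step in (("gear12_mid",gear(12,.040,.031),(.43,-.305),90),("master",[(gearpoly(16,.052,.043),.021,.035)],(.59,.0),22.5)):
  for cams in (("top",),("scene",),("top","scene")):
    ms={c:M[c+nm] for c in cams if c+nm in M}
    if not ms: continue
    f,v=fit(ms,parts,x0,a(np.linspace(0,step,5)[:-1]) if step==90 else a(np.array([0,7,14])))
    print(nm,cams,round(f,3),np.round(v[:2],4),np.degrees(v[2]))
E
time python3 t2.py
```

```text
top gear12_mid [(0.87, [240.1, 419.3], np.int64(485))]
top master [(0.76, [177.9, 310.4], np.int64(869))]
scene gear12_mid [(0.88, [197.7, 208.5], np.int64(706))]
scene master [(0.73, [233.6, 344.7], np.int64(1155))]
real	0m6.135s
user	0m1.216s
sys	0m0.169s
Traceback (most recent call last):
  File "t2.py", line 10, in <module>
    f,v=fit(ms,parts,x0,a(np.linspace(0,step,5)[:-1]) if step==90 else a(np.array([0,7,14])))
        ~~~^^^^^^^^^^^^^^^^^^^^^^^^^^^^^^^^^^^^^^^^^^^^^^^^^^^^^^^^^^^^^^^^^^^^^^^^^^^^^^^^^^
  File "h.py", line 58, in fit
    r=minimize(lambda u:cost([x0[0]+u[0]*.01,x0[1]+u[1]*.01,y+u[2]*.2]),[0,0,0],method="Nelder-Mead",options=dict(initial_simplex=[[-.3,-.3,-.3],[.5,0,0],[0,.5,0],[0,0,.5]],maxfev=90,xatol=.003))
  File "h.py", line 58, in <lambda>
    r=minimize(lambda u:cost([x0[0]+u[0]*.01,x0[1]+u[1]*.01,y+u[2]*.2]),[0,0,0],method="Nelder-Mead",options=dict(initial_simplex=[[-.3,-.3,-.3],[.5,0,0],[0,.5,0],[0,0,.5]],maxfev=90,xatol=.003))
                        ~~~~^^^^^^^^^^^^^^^^^^^^^^^^^^^^^^^^^^^^^^^^^^^
  File "h.py", line 53, in cost
    b=boxes[cam]; g=render(cam,parts,v[0],v[1],v[2],b)
                    ~~~~~~^^^^^^^^^^^^^^^^^^^^^^^^^^^^
  File "h.py", line 40, in render
    w=q@R+[x,y]; p=projN(cam,np.c_[w,np.full(len(w),z)])
                   ~~~~~^^^^^^^^^^^^^^^^^^^^^^^^^^^^^^^^
  File "h.py", line 31, in projN
    c=env.get_calibration(cam); f=K(c);E=np.array(c["extrinsics"])
ValueError: time passes only in moves, steps and waits

real	0m6.595s
user	0m3.715s
sys	0m0.636s
```

```bash
cat > cal.py <<'E'
from rig import env
import pickle
pickle.dump({c:env.get_calibration(c) for c in("top","scene")},open("cal.pkl","wb"))
E
python3 cal.py
sed -i 's/env.get_calibration(cam)/CAL[cam]/g; 2a import pickle; CAL=pickle.load(open("cal.pkl","rb"))' h.py
time python3 t2.py
```

```text
gear12_mid ('top',) 0.118 [ 0.4294 -0.3068] 51.810367879012034
gear12_mid ('scene',) 0.083 [ 0.4285 -0.3064] 53.58863517029363
gear12_mid ('top', 'scene') 0.105 [ 0.4291 -0.3064] 51.217305064024195
master ('top',) 0.153 [0.5997 0.0042] 5.48718277852127
master ('scene',) 0.088 [0.6026 0.006 ] 27.56339263591942
master ('top', 'scene') 0.13 [0.6016 0.0058] 27.742346781238865
real	0m36.783s
user	0m36.307s
sys	0m0.133s
```

```bash
cat > t3.py <<'E'
from h import *
from scipy import ndimage
ms={}
for c,seed in(("top",(215,310)),("scene",(203,330))):
    im=cv2.imread(f"pics/{c}1.png").astype(int)
    b,g,r=im[...,0],im[...,1],im[...,2]
    m=(g-r)<0.5*(40)  # non-green
    l,_=ndimage.label(m); m=l==l[seed]
    m=ndimage.binary_fill_holes(m); print(c,im[seed],im[260,330],m.sum()); ms[c]=m
    cv2.imwrite(f"pics/mask_{c}.png",(m*255).astype(np.uint8))
a=np.linspace(0,2*np.pi,33); circ=np.c_[np.cos(a),np.sin(a)]
P=[([np.array([[-.055,-.06],[.145,-.06],[.145,.06],[-.055,.06]])],0,.02),([circ*.0085],.02,.05),([circ*.0065],.05,.058),([q+[.084,0] for q in gearpoly(16,.052,.043)],.021,.035)]
for cams in(("top",),("scene",),("top","scene")):
    f,v=fit({c:ms[c] for c in cams},P,(.515,.009),[-.1])
    th=v[2]
    print(cams,round(f,3),np.round(v[:2],4),np.degrees(th),"master",v[0]+.084*np.cos(th),v[1]+.084*np.sin(th))
E
python3 t3.py
```

```text
top [109 105  98] [100 126  75] 2828
scene [91 88 83] [55 61 47] 3420
('top',) 0.04 [0.5177 0.0148] -7.621388961147221 master 0.6009718056100404 0.0036455716630388896
('scene',) 0.031 [0.5177 0.0156] -7.374286500777142 master 0.6010404315728632 0.004856061287777054
('top', 'scene') 0.038 [0.5186 0.0147] -7.074391552422046 master 0.6019910417647552 0.004367990383607983
```

```bash
cat > mv.py <<'E'
import numpy as np
from rig import env
def to(x,y,z,psi=None):
    s=env.observe(); R=np.array(s["tool_rot"]); p=np.array(s["position"])
    d=R.T@(np.array([x,y,z])-p)*1000
    cur=np.degrees(np.arctan2(R[1,0],R[0,0]))
    sp=0 if psi is None else -np.radians((psi-cur+180)%360-180)
    print("t",round(s["time_s"],2),"pos",np.round(p,4),"psi",round(cur,2),"F",np.round(s["ft_force"],1),"w",round(s["grip_width"],4),"q6",np.round(s["q"][5],1),"zaxis",np.round(R[:,2],4))
    print("shift",np.round(d,1),"spin",round(sp,4))
E
python3 -c "
from mv import *
to(.429,-.3065,.12,52)"
```

```text
t 1.0 pos [ 0.1317 -0.534   0.2313] psi 13.86 F [-0.7  0.9  0.7] w 0.0851 q6 -12.3 zaxis [ 0. -0. -1.]
shift [ 343.1 -149.7  111.3] spin -0.6658
```

>>> move_arm:
  moves:
    - [40, -17, 13, -0.08]
    - [80, -35, 26, -0.16]
    - [120, -52, 39, -0.24]
    - [160, -70, 52, -0.32]
    - [200, -87, 65, -0.4]
    - [240, -105, 78, -0.48]
    - [280, -122, 91, -0.56]
    - [320, -140, 104, -0.64]
    - [343, -150, 111, -0.666]
    - [343, -150, 111, -0.666]
    - [343, -150, 111, -0.666]
  grip: 0

```text
time_s: 2.1
position: [0.4288, -0.3062, 0.1204]
tool_rot: [[0.615, 0.789, -0.0], [0.789, -0.615, -0.0], [-0.0, -0.0, -1.0]]
ft_force: [-0.2, -0.5, -0.3]
grip_width: 0.0854
```

```bash
python3 -c "
from mv import *
to(.429,-.3065,.022,52)
from h import *
save('top','top2.png')
a=cv2.imread('pics/top2.png'); cv2.imwrite('pics/top2c.png',cv2.resize(a[170:300,320:500],None,fx=4,fy=4,interpolation=cv2.INTER_CUBIC))
print(proj('top',[.429,-.3065,.056]))"
```

```text
t 2.1 pos [ 0.4288 -0.3062  0.1204] psi 52.05 F [-0.2 -0.5 -0.3] w 0.0854 q6 -10.4 zaxis [-2.e-04 -2.e-04 -1.e+00]
shift [-0.1  0.3 98.4] spin 0.0009
[238.14704643 423.38373901]
```

View pics/top2c.png

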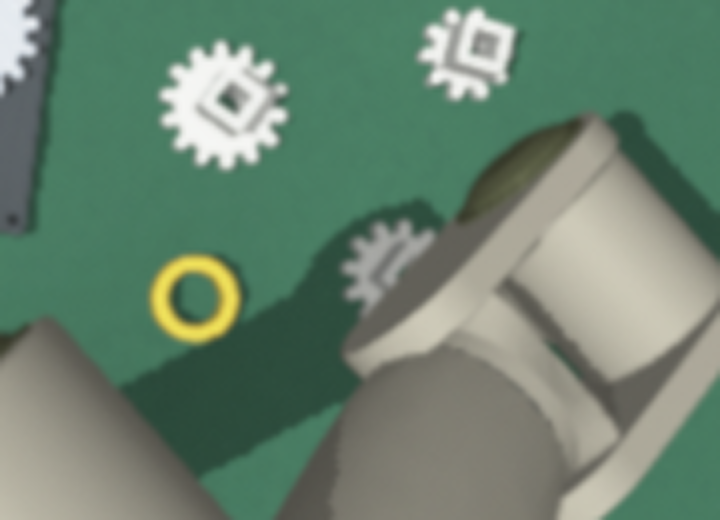

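>>> move_arm:
  moves:
    - [0, 0, 40, 0]
    - [0, 0, 75, 0]
    - [0, 0, 93, 0]
    - [0, 0, 98, 0]
    - [0, 0, 98, 0]

```text
time_s: 2.65
position: [0.4283, -0.3071, 0.0225]
tool_rot: [[0.617, 0.787, -0.0], [0.787, -0.617, 0.0], [-0.0, -0.0, -1.0]]
ft_force: [-0.1, 0.2, 0.7]
grip_width: 0.0851
```

```bash
python3 -c "
from mv import *
to(.429,-.3065,.022,52)
from h import *
save('scene','scene2.png')
a=cv2.imread('pics/scene2.png'); cv2.imwrite('pics/scene2c.png',cv2.resize(a[120:270,130:300],None,fx=4,fy=4,interpolation=cv2.INTER_CUBIC))"
```

```text
t 2.65 pos [ 0.4283 -0.3071  0.0225] psi 51.92 F [-0.1  0.2  0.7] w 0.0851 q6 -10.4 zaxis [-1.e-04  0.e+00 -1.e+00]
shift [0.9 0.2 0.5] spin -0.0014
```

View pics/scene2c.png

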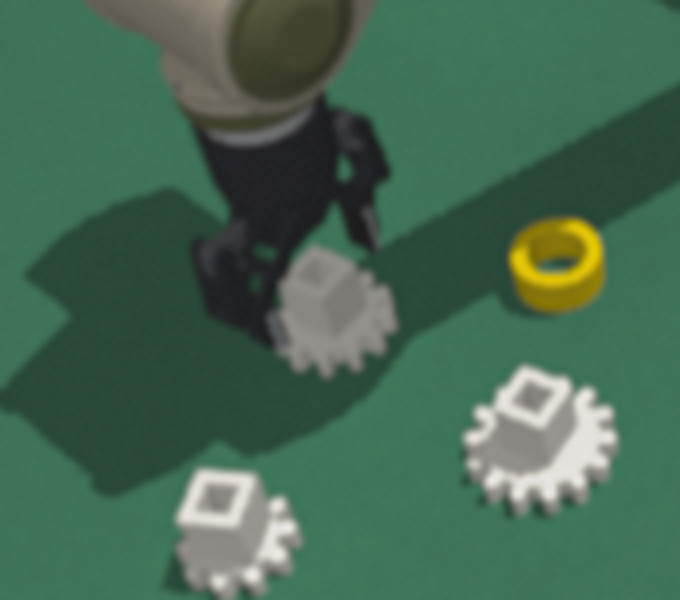

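The gear's hub (crop ≈(320,290)) stands between the fingertips (≈(275,345) and (375,250)). Closing the gripper.

>>> move_arm:
  moves:
    - [0, 0, 0, 0]
    - [0, 0, 0, 0]
    - [0, 0, 0, 0]
    - [0, 0, 0, 0]
    - [0, 0, 0, 0]
    - [0, 0, 0, 0]
    - [0, 0, 0, 0]
    - [0, 0, 0, 0]
  grip: 1
  grip_force: 50

```text
time_s: 3.5
position: [0.429, -0.3064, 0.0229]
tool_rot: [[0.615, 0.788, 0.001], [0.788, -0.615, -0.001], [-0.0, 0.001, -1.0]]
ft_force: [-0.5, 0.3, 5.4]
grip_width: 0.0333
```

```bash
python3 -c "
from mv import *
to(.429,-.3065,.1,52)
to(.518,.015,.15,50.5)"
```

```text
t 3.5 pos [ 0.429  -0.3064  0.0229] psi 52.02 F [-0.5  0.3  5.4] w 0.0333 q6 -10.4 zaxis [ 6.e-04 -7.e-04 -1.e+00]
shift [ -0.1   0.2 -77.1] spin 0.0004
t 3.5 pos [ 0.429  -0.3064  0.0229] psi 52.02 F [-0.5  0.3  5.4] w 0.0333 q6 -10.4 zaxis [ 6.e-04 -7.e-04 -1.e+00]
shift [ 308.1 -127.5 -127.2] spin 0.0266
```

>>> move_arm:
  moves:
    - [0, 0, -20, 0]
    - [0, 0, -60, 0]
    - [0, 0, -100, 0]
    - [40, -17, -120, 0]
    - [80, -33, -120, 0]
    - [120, -50, -120, 0]
    - [160, -66, -120, 0.02]
    - [200, -83, -120, 0.027]
    - [240, -99, -120, 0.027]
    - [280, -116, -120, 0.027]
    - [300, -124, -120, 0.027]
    - [308, -127, -120, 0.027]
    - [308, -127, -120, 0.027]
    - [308, -127, -120, 0.027]

```text
time_s: 4.9
position: [0.5181, 0.0138, 0.1422]
tool_rot: [[0.637, 0.771, -0.0], [0.771, -0.637, -0.0], [-0.0, -0.0, -1.0]]
ft_force: [-1.2, -0.0, -2.2]
grip_width: 0.0333
```

```bash
python3 -c "
from mv import *
to(.518,.015,.12,50.5)
from h import *
save('scene','scene3.png'); save('top','top3.png')
a=cv2.imread('pics/scene3.png'); cv2.imwrite('pics/scene3c.png',cv2.resize(a[90:290,260:430],None,fx=3,fy=3,interpolation=cv2.INTER_CUBIC))
a=cv2.imread('pics/top3.png'); cv2.imwrite('pics/top3c.png',cv2.resize(a[120:270,240:420],None,fx=4,fy=4,interpolation=cv2.INTER_CUBIC))
for n in ('gear12_mid','master'):
  for c in ('scene','top'):
    S=env.silhouettes(c,n); print(n,c,[(r['conf'],r['point'],r['region'].sum()) for r in S])
    if S: np.save(f'pics/m3_{c}_{n}.npy',S[0]['region'])
"
```

```text
t 4.9 pos [0.5181 0.0138 0.1422] psi 50.43 F [-1.2 -0.  -2.2] w 0.0333 q6 28.0 zaxis [-5.e-04 -2.e-04 -1.e+00]
shift [ 0.9 -0.8 22.2] spin -0.0013
gear12_mid scene [(0.68, [179.1, 343.8], np.int64(565))]
gear12_mid top [(0.62, [215.6, 305.7], np.int64(24))]
master scene [(0.71, [235.4, 343.3], np.int64(1105))]
master top [(0.62, [162.4, 315.2], np.int64(36))]
```

View pics/scene3c.png

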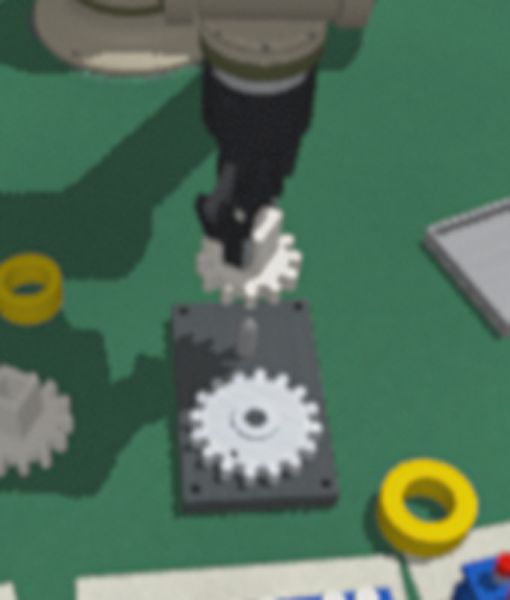

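View pics/top3c.png

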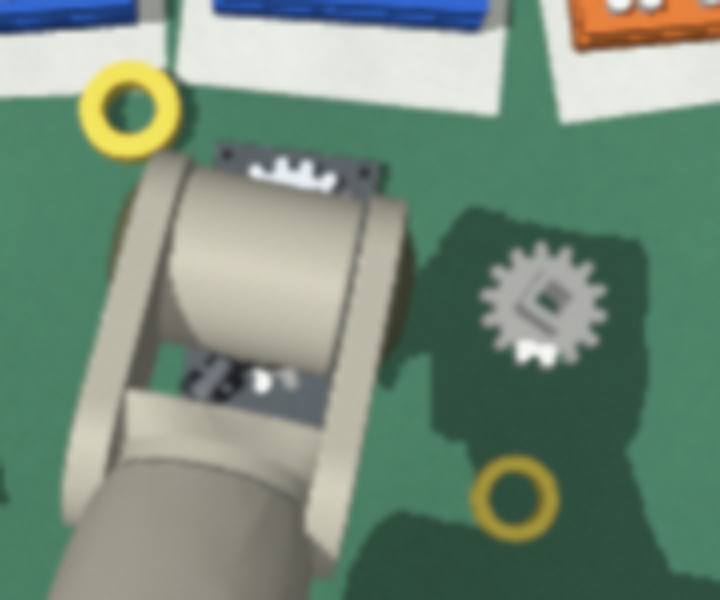

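```bash
cat > t4.py <<'E'
from h import *
from scipy.optimize import minimize
np.set_printoptions(precision=4,suppress=True)
def soft(f,lo,hi):
    im=cv2.imread(f).astype(float); v=im.min(2); return np.clip((v-lo)/(hi-lo),0,1),im
for names in (["top1"],["scene1"],["scene3"]):
    D={}
    for n in names:
        cam=n[:-1]; s,im=soft(f"pics/{n}.png",105,200)
        c=proj(cam,[.601,.0045,.03]).astype(int); b=(c[0]-27,c[0]+28,c[1]-30,c[1]+31)
        # ignore neighbourhood: only pixels within a 58mm-radius disc around the master
        w=np.zeros(s.shape,np.uint8); a=np.linspace(0,6.283,40)
        cv2.fillPoly(w,[projN(cam,np.c_[.601+.058*np.cos(a),.0045+.058*np.sin(a),np.full(40,.035)]).astype(np.int32)],1)
        D[cam]=(s,b,w)
    a=np.linspace(0,2*np.pi,33); hole=np.c_[np.cos(a),np.sin(a)]*.02
    def cost(v,root):
        t=0
        for cam,(s,b,w) in D.items():
            sl=np.s_[b[0]:b[1],b[2]:b[3]]
            g=render(cam,[(gearpoly(16,.052,root),.033,.035)],v[0],v[1],v[2],b); g=cv2.GaussianBlur(g,(0,0),.8)
            t+=(((g-s[sl])*w[sl])**2).sum()
        return t
    best=[]
    for y0 in np.radians([0,7.5,15]):
        r=minimize(lambda u:cost([.601+u[0]*.01,.0045+u[1]*.01,y0+u[2]*.2],.043),[0,0,0],method="Nelder-Mead",options=dict(initial_simplex=[[-.2,-.2,-.3],[.3,0,0],[0,.3,0],[0,0,.4]],maxfev=120))
        best.append((r.fun,.601+r.x[0]*.01,.0045+r.x[1]*.01,np.degrees(y0+r.x[2]*.2)))
    for x in sorted(best)[:3]: print(names,np.round(x,4), x[3]%22.5)
E
python3 t4.py
```

```text
['top1'] [24.695   0.6012  0.0052  4.8018] 4.8018117170313985
['top1'] [24.7183  0.6011  0.0053  4.9708] 4.970825083197519
['top1'] [24.9365  0.6013  0.0053  5.0704] 5.070353700407188
['scene1'] [37.6596  0.6017  0.006   5.0012] 5.001216930795114
['scene1'] [37.7267  0.6018  0.0059  5.224 ] 5.224038775555171
['scene1'] [37.7551  0.6017  0.0059  5.2205] 5.2204572154987785
['scene3'] [41.8418  0.6023  0.0059  5.1374] 5.137359070613731
['scene3'] [41.9492  0.6024  0.006   5.1718] 5.17176356933518
['scene3'] [42.2756  0.6018  0.0061  5.1334] 5.133401074305288
```

```bash
cat > t5.py <<'E'
from h import *
from scipy.optimize import minimize
import sys
np.set_printoptions(precision=4,suppress=True)
a=np.linspace(0,2*np.pi,33); circ=np.c_[np.cos(a),np.sin(a)]
post=[([circ*.0085],.02,.05)]+[([circ*(.0085-.0025*k/8)],.05+.001*k,.051+.001*k) for k in range(0,8,2)]
for n in("top1","scene1"):
    cam=n[:-1]; im=cv2.imread(f"pics/{n}.png").astype(float); v=im.min(2)
    c=proj(cam,[.518,.0155,.04]).astype(int); b=(c[0]-18,c[0]+18,c[1]-16,c[1]+16); sl=np.s_[b[0]:b[1],b[2]:b[3]]
    cv2.imwrite(f"pics/post_{n}.png",cv2.resize(im[sl].astype(np.uint8),None,fx=12,fy=12,interpolation=cv2.INTER_NEAREST))
    s=v[sl]; print(n,b,"plate",np.median(s),"max",s[:20].max())
    print(s.astype(int)[:30,6:28])
E
python3 t5.py
cat > t6.py <<'E'
from h import *
from scipy.optimize import minimize
import sys
# gear in hand: fit in scene, disc only; tcp given
n=sys.argv[1]; tcp=np.array([float(x) for x in sys.argv[2:5]]); psi=np.radians(float(sys.argv[5])); zb=tcp[2]-.023
cam="scene"; im=cv2.imread(f"pics/{n}.png").astype(float); 
s=np.clip((im.min(2)-90)/(150-90),0,1); dark=(im.max(2)<75).astype(np.uint8); w=1-cv2.dilate(dark,np.ones((3,3)))
a=np.linspace(0,6.283,60)
roi=np.zeros(s.shape,np.uint8); cv2.fillPoly(roi,[projN(cam,np.c_[tcp[0]+.05*np.cos(a),tcp[1]+.05*np.sin(a),np.full(60,zb+.004)]).astype(np.int32)],1)
r,c=np.where(roi); b=(r.min()-3,r.max()+4,c.min()-3,c.max()+4); sl=np.s_[b[0]:b[1],b[2]:b[3]]
W=(w*roi)[sl]; G=gear(12,.04,.031,zb)
def cost(u):
    g=cv2.GaussianBlur(render(cam,G,tcp[0]+u[0]*.01,tcp[1]+u[1]*.01,psi+u[2]*.2,b),(0,0),.7)
    return (((g-s[sl])**2)*W).sum()
for d in(-.3,.3):
    r=minimize(cost,[0,0,0],method="Nelder-Mead",options=dict(initial_simplex=[[-.2,-.2,d],[.3,0,0],[0,.3,0],[0,0,-d]],maxfev=130))
    print(r.fun,"offset mm",r.x[:2]*10,"dyaw deg",np.degrees(r.x[2]*.2))
u=r.x; g=render(cam,G,tcp[0]+u[0]*.01,tcp[1]+u[1]*.01,psi+u[2]*.2,b)
o=np.hstack([im[sl].min(2),s[sl]*255*W,g*255]); cv2.imwrite("pics/fit_"+n+".png",cv2.resize(o,None,fx=4,fy=4,interpolation=cv2.INTER_NEAREST))
E
python3 t6.py scene3 .5181 .0138 .1422 50.43
```

```text
top1 (np.int64(187), np.int64(223), np.int64(291), np.int64(323)) plate 97.0 max 240.0
[[109 107 138 198 233 240 239 238 238 238 237 237 237 238 239 239 239 238
  237 238 238 238]
 [ 97 110 154 213 236 239 237 237 238 238 238 237 237 237 238 238 239 239
  238 238 238 238]
 [ 99 122 179 226 234 223 212 221 232 237 238 238 237 237 237 238 239 239
  238 237 238 237]
 [ 99 125 182 222 215 171 146 171 215 234 238 237 234 233 235 237 238 235
  230 227 232 236]
 [ 97 113 153 178 160 119 101 137 198 232 234 223 209 211 225 236 233 219
  190 180 203 227]
 [ 97 100 113 121 113 100 102 140 204 232 223 177 142 155 204 232 226 184
  129 114 154 204]
 [ 96  97  99 100  99  97 103 137 198 225 201 134  92 118 188 230 224 171
   99  78 119 167]
 [ 97  97  98  98  98  98  99 119 163 189 164 112  86 110 170 216 209 154
   92  77  96 119]
 [ 96  97  98  99  98  98  97 101 117 127 117 100  95 105 136 166 161 122
   90  86  92  97]
 [ 97  97  97  98  98  97  97  97  98  98  97  97  98 100 107 116 114 102
   94  94  96  97]
 [ 97  97  98  98  98  97  97  97  97  96  96  97  98  99 100 100 100  97
   96  97
[... 4243 characters left out ...]
98  95  87  84  84  84
   85  85  85  85]
 [ 85  81  72  59  55  55  54  62  73  85  90  93  93  89  86  84  84  84
   84  87  87  85]
 [ 85  84  77  64  58  58  59  59  68  77  83  87  86  85  85  83  84  84
   84  85  86  85]
 [ 86  84  81  73  69  71  71  71  74  80  84  85  85  83  84  84  83  83
   85  85  84  86]
 [ 85  86  84  80  79  81  82  83  82  84  85  84  83  82  85  89  88  84
   84  85  86  85]]
38.139957899297244 offset mm [-2.05572988  2.25526836] dyaw deg -0.43199323485658375
38.03401948290684 offset mm [-2.04625465  2.04600897] dyaw deg -0.6630345461005325[ WARN:0@3.503] global loadsave.cpp:1063 imwrite_ Unsupported depth image for selected encoder is fallbacked to CV_8U.
```

View pics/fit_scene3.png

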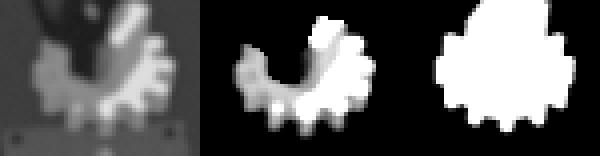

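View pics/post_scene1.png

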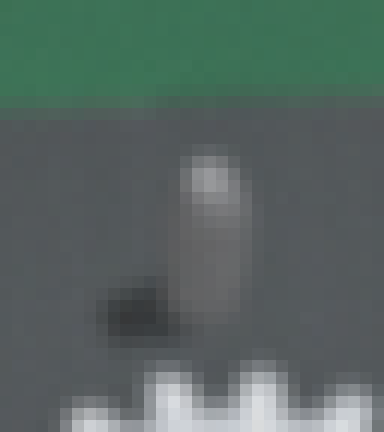

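View pics/post_top1.png

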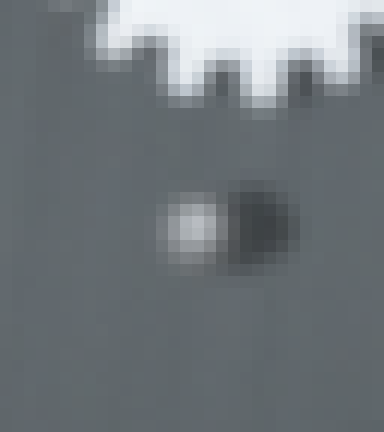

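```bash
cat > t7.py <<'E'
from h import *
from scipy.optimize import minimize
import sys
n=sys.argv[1]; tcp=np.array([float(x) for x in sys.argv[2:5]]); psi=np.radians(float(sys.argv[5])); zb=tcp[2]-.023
lo,hi=float(sys.argv[6]),float(sys.argv[7])
cam="scene"; im=cv2.imread(f"pics/{n}.png").astype(float)
s=np.clip((im.min(2)-lo)/(hi-lo),0,1); dark=(im.max(2)<70).astype(np.uint8); w=1-cv2.dilate(dark,np.ones((3,3)))
a=np.linspace(0,6.283,60)
def disc(r,z,dx=0,dy=0):
    m=np.zeros(s.shape,np.uint8); cv2.fillPoly(m,[np.round(projN(cam,np.c_[tcp[0]+dx+r*np.cos(a),tcp[1]+dy+r*np.sin(a),np.full(60,z)])).astype(np.int32)],1); return m
roi=disc(.047,zb+.012)|disc(.047,zb)
# drop hub/finger region: prism radius 24mm from zb+16 up
for z in np.arange(zb+.016,zb+.11,.004): roi&=1-disc(.027 if z<zb+.03 else .04,z)
r,c=np.where(roi); b=(r.min()-3,r.max()+4,c.min()-3,c.max()+4); sl=np.s_[b[0]:b[1],b[2]:b[3]]
W=(w*roi)[sl]; G=gear(12,.04,.031,zb)[:1]
def cost(u):
    g=cv2.GaussianBlur(render(cam,G,tcp[0]+u[0]*.01,tcp[1]+u[1]*.01,psi+u[2]*.2,b),(0,0),.7)
    return (((g-s[sl])**2)*W).sum()
for d in(-.3,.3):
    r=minimize(cost,[0,0,0],method="Nelder-Mead",options=dict(initial_simplex=[[-.2,-.2,d],[.3,0,0],[0,.3,0],[0,0,-d]],maxfev=150))
    print(round(r.fun,2),"offset mm",r.x[:2]*10,"dyaw deg",np.degrees(r.x[2]*.2), "at0",round(cost([0,0,0]),2))
u=r.x; g=render(cam,G,tcp[0]+u[0]*.01,tcp[1]+u[1]*.01,psi+u[2]*.2,b)
o=np.hstack([im[sl].min(2),s[sl]*255*W,g*255*W]).astype(np.uint8); cv2.imwrite("pics/fit_"+n+".png",cv2.resize(o,None,fx=4,fy=4,interpolation=cv2.INTER_NEAREST))
E
for t in "85 125" "75 110" "90 140"; do python3 t7.py scene3 .5181 .0138 .1422 50.43 $t; done
```

```text
4.55 offset mm [0.80034251 1.02656876] dyaw deg -0.44638753955696714 at0 9.33
4.41 offset mm [0.82274355 1.177853  ] dyaw deg -0.279020601471655 at0 9.33
10.18 offset mm [2.88373852 0.5926736 ] dyaw deg -0.6891535127533259 at0 22.35
10.16 offset mm [2.77401021 0.60804055] dyaw deg -0.703179526540213 at0 22.35
5.61 offset mm [-1.31916903  1.73577832] dyaw deg -0.11209502156301462 at0 13.34
5.41 offset mm [-1.3604119   1.76729593] dyaw deg -0.4609932335480971 at0 13.34
```

View pics/fit_scene3.png

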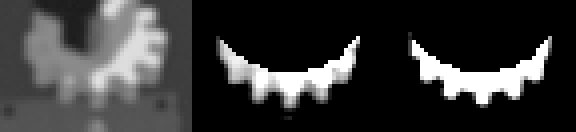

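```bash
python3 -c "
from mv import *
to(.5185,.0150,.086,51)"
```

```text
t 5.2 pos [0.5182 0.014  0.1423] psi 50.41 F [-0.1 -0.1 -1.6] w 0.0331 q6 28.0 zaxis [-1.e-04 -0.e+00 -1.e+00]
shift [ 0.9 -0.4 56.3] spin -0.0104
```

>>> move_arm:
  moves:
    - [1, 0, 25, -0.01]
    - [1, 0, 48, -0.01]
    - [1, 0, 56, -0.01]
    - [1, 0, 56, -0.01]
    - [1, 0, 56, -0.01]

```text
time_s: 5.7
position: [0.5194, 0.0153, 0.0871]
tool_rot: [[0.629, 0.777, 0.001], [0.777, -0.629, -0.0], [0.001, 0.001, -1.0]]
ft_force: [0.1, -0.2, -1.4]
grip_width: 0.0334
```

```bash
python3 -c "
from mv import *
to(.5185,.0150,.086,51)
from h import *
save('scene','scene4.png'); save('top','top4.png')
a=cv2.imread('pics/scene4.png'); cv2.imwrite('pics/scene4c.png',cv2.resize(a[150:270,290:400],None,fx=5,fy=5,interpolation=cv2.INTER_CUBIC))
a=cv2.imread('pics/top4.png'); cv2.imwrite('pics/top4c.png',cv2.resize(a[150:240,270:360],None,fx=6,fy=6,interpolation=cv2.INTER_CUBIC))
"; for t in "85 125"  "90 140"; do python3 t7.py scene4 .5187 .0150 .086 51 $t; done
```

```text
t 5.7 pos [0.5194 0.0153 0.0871] psi 51.03 F [ 0.1 -0.2 -1.4] w 0.0334 q6 27.6 zaxis [ 1.2e-03 -3.0e-04 -1.0e+00]
shift [-0.8 -0.6  1.1] spin 0.0005
3.8 offset mm [0.80330085 1.87738192] dyaw deg -0.3451170070335752 at0 10.47
4.06 offset mm [0.79603165 1.45715836] dyaw deg -0.046297330141049815 at0 10.47
4.06 offset mm [-1.60341341  2.42559323] dyaw deg -0.3211932232674486 at0 12.63
4.11 offset mm [-1.56455665  2.24443639] dyaw deg 0.08120387224486861 at0 12.63
```

View pics/scene4c.png

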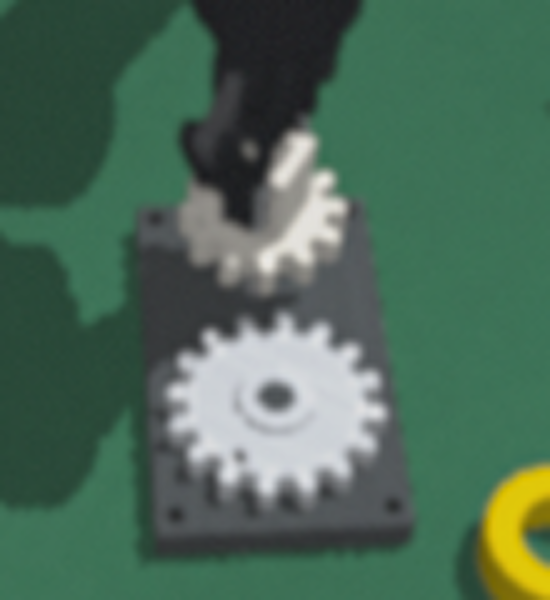

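View pics/top4c.png

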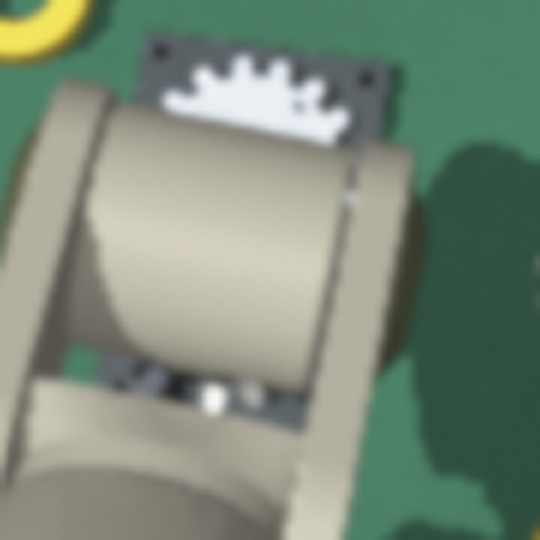

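>>> move_arm:
  moves:
    - [-1, 1, 4, 0]
    - [-1, 1, 8, 0]
    - [-1, 1, 12, 0]
    - [-1, 1, 16, 0]
    - [-1, 1, 18, 0]
    - [-1, 1, 18, 0]
    - [-1, 1, 18, 0]

```text
time_s: 6.5
position: [0.5183, 0.0144, 0.0678]
tool_rot: [[0.629, 0.778, -0.002], [0.778, -0.629, 0.001], [-0.001, -0.002, -1.0]]
ft_force: [-3.8, 3.7, -5.1]
grip_width: 0.0336
```

```bash
python3 -c "
from mv import *
to(.518,.0147,.066,51)
print(env.observe()['wrist_torque'])
from h import *
save('scene','scene5.png')
a=cv2.imread('pics/scene5.png'); cv2.imwrite('pics/scene5c.png',cv2.resize(a[150:270,290:400],None,fx=5,fy=5,interpolation=cv2.INTER_CUBIC))
"
```

```text
t 6.5 pos [0.5183 0.0144 0.0678] psi 51.04 F [-3.8  3.7 -5.1] w 0.0336 q6 27.4 zaxis [-2.2e-03  7.0e-04 -1.0e+00]
shift [ 0.  -0.4  1.8] spin 0.0008
[0.5525133  0.62270339 0.01139378]
```

View pics/scene5c.png

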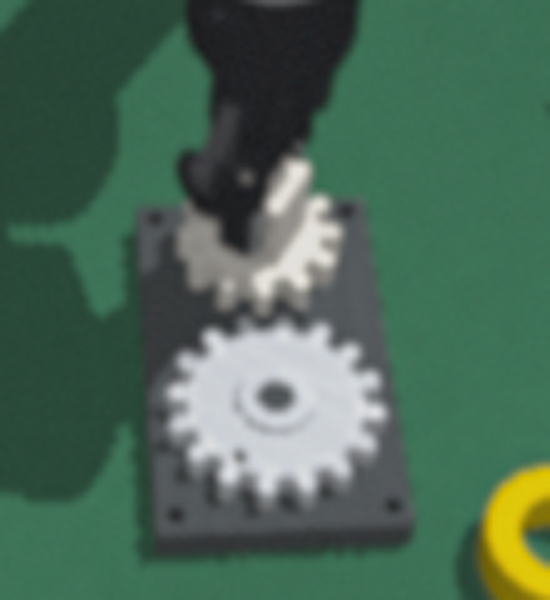

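>>> move_arm:
  moves:
    - [0, -1, 0, 0]
    - [0, -1, 3, 0]
    - [0, -1, 6, 0]
    - [0, -1, 8, 0]
    - [0, -1, 8, 0]

```text
time_s: 7.05
position: [0.5183, 0.0147, 0.06]
tool_rot: [[0.629, 0.778, -0.0], [0.778, -0.629, 0.0], [-0.0, -0.0, -1.0]]
ft_force: [-1.9, 2.9, -3.6]
grip_width: 0.0335
```

```bash
python3 -c "
from mv import *
to(.518,.0147,.043,51)
print(env.observe()['wrist_torque'])
"
```

```text
t 7.05 pos [0.5183 0.0147 0.06  ] psi 51.04 F [-1.9  2.9 -3.6] w 0.0335 q6 27.5 zaxis [-1.e-04  0.e+00 -1.e+00]
shift [-0.2 -0.3 17. ] spin 0.0006
[ 0.41289282  0.32839834 -0.07913851]
```

>>> move_arm:
  moves:
    - [0, -1.2, 0, 0]
    - [0, -1.2, 2, 0]
    - [0, -1.2, 4, 0]
    - [0, -1.2, 6, 0]
    - [0, -1.2, 6, 0]

```text
time_s: 7.55
position: [0.5174, 0.0154, 0.054]
tool_rot: [[0.629, 0.778, -0.0], [0.778, -0.629, -0.0], [-0.0, -0.0, -1.0]]
ft_force: [0.6, 0.0, -2.2]
grip_width: 0.0335
```

```bash
python3 -c "
from mv import *
to(.518,.0147,.043,51)
print(env.observe()['wrist_torque'])
"
```

```text
t 7.55 pos [0.5174 0.0154 0.054 ] psi 51.03 F [ 0.6  0.  -2.2] w 0.0335 q6 27.6 zaxis [-2.e-04 -0.e+00 -1.e+00]
shift [-0.1  0.9 11. ] spin 0.0006
[-0.02411268  0.05379451 -0.00637306]
```

>>> move_arm:
  moves:
    - [0, 0, 3, 0]
    - [0, 0, 6, 0]
    - [0, 0, 9, 0]
    - [0, 0, 10.5, 0]
    - [0, 0, 10.5, 0]

```text
time_s: 8.05
position: [0.5172, 0.0155, 0.0435]
tool_rot: [[0.629, 0.778, -0.0], [0.778, -0.629, 0.0], [-0.0, -0.0, -1.0]]
ft_force: [0.2, 0.3, -1.5]
grip_width: 0.0334
```

```bash
python3 -c "
from mv import *
to(.518,.0147,.043,51)
print(env.observe()['wrist_torque'])
from h import *
save('scene','scene6.png')
a=cv2.imread('pics/scene6.png'); cv2.imwrite('pics/scene6c.png',cv2.resize(a[150:270,290:400],None,fx=5,fy=5,interpolation=cv2.INTER_CUBIC))
"
```

```text
t 8.05 pos [0.5172 0.0155 0.0435] psi 51.04 F [ 0.2  0.3 -1.5] w 0.0334 q6 27.5 zaxis [-5.e-04  1.e-04 -1.e+00]
shift [-0.1  1.1  0.5] spin 0.0007
[0.01202502 0.00273831 0.02673854]
```

View pics/scene6c.png

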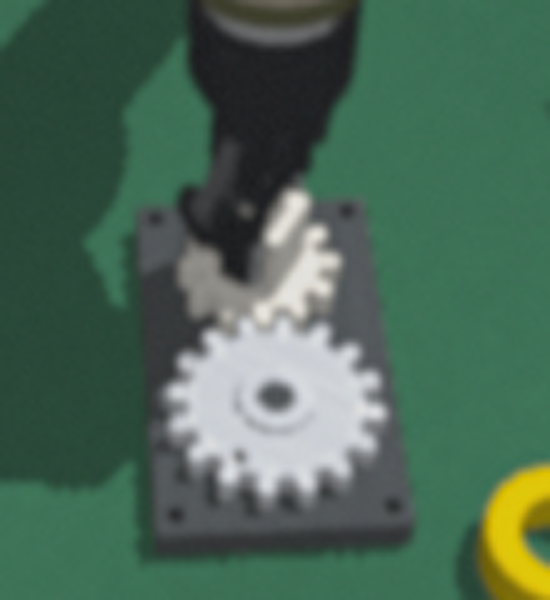

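>>> move_arm:
  moves:
    - [0, 0, 0.6, 0]
    - [0, 0, 0.6, 0.05]
    - [0, 0, 0.6, 0.12]
    - [0, 0, 0.6, 0.19]
    - [0, 0, 0.6, 0.26]
    - [0, 0, 0.6, 0.33]
    - [0, 0, 0.6, 0.4]
    - [0, 0, 0.6, 0.4]

```text
time_s: 8.9
position: [0.5174, 0.0155, 0.0433]
tool_rot: [[0.882, 0.471, 0.0], [0.471, -0.882, -0.0], [0.0, 0.0, -1.0]]
ft_force: [-0.3, 0.1, -2.4]
grip_width: 0.0334
```

```bash
python3 -c "
from mv import *
to(.518,.0147,.043,51)
print(env.observe()['wrist_torque'])
"
```

```text
t 8.9 pos [0.5174 0.0155 0.0433] psi 28.09 F [-0.3  0.1 -2.4] w 0.0334 q6 50.5 zaxis [ 2.e-04 -0.e+00 -1.e+00]
shift [0.2 1.  0.3] spin -0.3999
[ 0.01345924 -0.0068085   0.04718713]
```

>>> move_arm:
  moves:
    - [0, 0, 0, 0.07]
    - [0, 0, 0, 0.14]
    - [0, 0, 0, 0.21]
    - [0, 0, 0, 0.28]
    - [0, 0, 0, 0.35]
    - [0, 0, 0, 0.42]
    - [0, 0, 0, 0.49]
    - [0, 0, 0, 0.56]
    - [0, 0, 0, 0.63]
    - [0, 0, 0, 0.7]
    - [0, 0, 0, 0.77]
    - [0, 0, 0, 0.84]
    - [0, 0, 0, 0.91]
    - [0, 0, 0, 0.98]
    - [0, 0, 0, 1.05]
    - [0, 0, 0, 1.05]

```text
time_s: 10.5
position: [0.5174, 0.0155, 0.0433]
tool_rot: [[0.848, -0.53, 0.0], [-0.53, -0.848, -0.0], [0.0, -0.0, -1.0]]
ft_force: [0.2, 0.1, -1.6]
grip_width: 0.0333
```

```bash
python3 -c "
from mv import *
to(.5175,.0155,.12,-32)
print(env.observe()['wrist_torque'])
from h import *
save('scene','scene7.png')
a=cv2.imread('pics/scene7.png'); cv2.imwrite('pics/scene7c.png',cv2.resize(a[150:270,290:400],None,fx=5,fy=5,interpolation=cv2.INTER_CUBIC))
for f in range(1):
  r=env.tip_of('scene','master_mark'); print([(x['conf'],x['point'],at('scene',x['point'],.035)) for x in r])
"
```

```text
t 10.5 pos [0.5174 0.0155 0.0433] psi -31.97 F [ 0.2  0.1 -1.6] w 0.0333 q6 110.6 zaxis [ 1.e-04 -0.e+00 -1.e+00]
shift [  0.1  -0.1 -76.7] spin 0.0004
[-0.01625516 -0.05005657  0.01305214]
[(0.73, [239.8, 355.6], array([0.63380474, 0.02451241, 0.035     ]))]
```

View pics/scene7c.png

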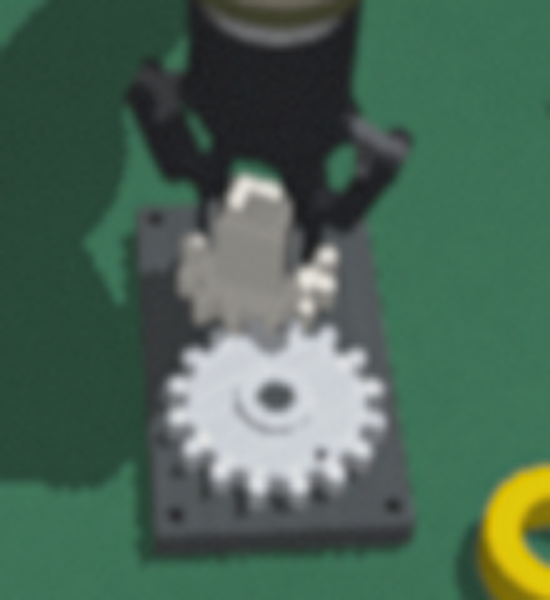

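>>> move_arm:
  moves:
    - [0, 0, 0.5, 0]
    - [0, 0, 1, 0]
    - [0, 0, 1, 0]

```text
time_s: 10.9
position: [0.5175, 0.0154, 0.0429]
tool_rot: [[0.849, -0.529, 0.001], [-0.529, -0.849, -0.0], [0.001, -0.0, -1.0]]
ft_force: [-3.0, -0.4, 6.1]
grip_width: 0.0334
```

```bash
python3 -c "
from mv import *
to(.5175,.0155,.12,-32)
"
```

```text
t 10.9 pos [0.5175 0.0154 0.0429] psi -31.95 F [-3.  -0.4  6.1] w 0.0334 q6 110.5 zaxis [ 7.e-04 -3.e-04 -1.e+00]
shift [  0.   -0.1 -77.1] spin 0.0009
```

>>> move_arm:
  moves:
    - [0, 0, -3, 0]
    - [0, 0, -10, 0]
    - [0, 0, -20, 0]
    - [0, 0, -35, 0]
    - [0, 0, -60, 0]
    - [0, 0, -85, 0]
    - [0, 0, -90, 0]
    - [0, 0, -90, 0]

```text
time_s: 11.7
position: [0.5175, 0.0154, 0.1329]
tool_rot: [[0.848, -0.53, 0.002], [-0.53, -0.848, -0.0], [0.002, -0.001, -1.0]]
ft_force: [0.6, -0.2, -2.0]
grip_width: 0.0331
```

```bash
python3 -c "
from mv import *
to(.4475,.2968,.12,-32)
from h import *
save('scene','scene8.png')
a=cv2.imread('pics/scene8.png'); cv2.imwrite('pics/scene8c.png',cv2.resize(a[100:280,260:420],None,fx=3.5,fy=3.3,interpolation=cv2.INTER_CUBIC))
save('top','top8.png')
for c in('top','scene'):
  print(c,[(x['conf'],at(c,x['point'],.004)) for x in env.silhouettes(c,'tray_in')+env.tip_of(c,'tray_in')])
  print([(x['conf'],at(c,x['point'],.035)) for x in env.tip_of(c,'master_mark')])
"
```

```text
t 11.7 pos [0.5175 0.0154 0.1329] psi -32.03 F [ 0.6 -0.2 -2. ] w 0.0331 q6 110.6 zaxis [ 1.7e-03 -3.0e-04 -1.0e+00]
shift [-208.6 -201.4   12.6] spin -0.0005
top [(0.8, array([0.45124009, 0.29768341, 0.004     ])), (0.56, array([0.4495121 , 0.29792034, 0.004     ]))]
[(0.7, array([0.61957616, 0.02590623, 0.035     ]))]
scene [(0.64, array([0.45082722, 0.29865486, 0.004     ])), (0.72, array([0.44260719, 0.30009634, 0.004     ]))]
[(0.79, array([0.62690687, 0.01904523, 0.035     ]))]
```

View pics/scene8c.png

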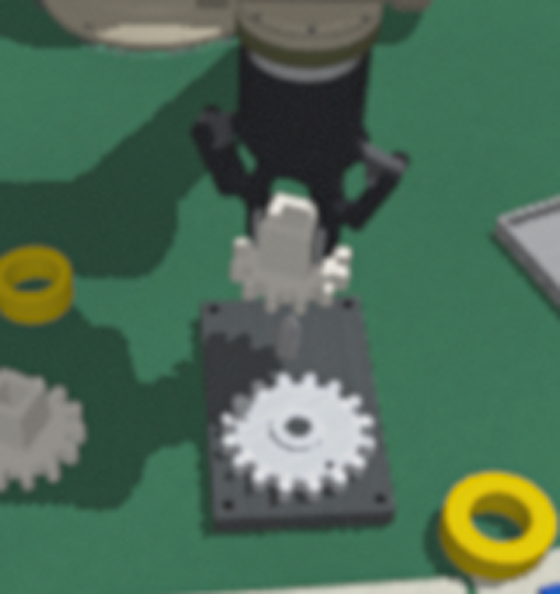

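>>> move_arm:
  moves:
    - [-20, -20, 0, 0]
    - [-48, -47, 0, 0]
    - [-76, -74, 0, 0]
    - [-104, -102, 0, 0]
    - [-132, -129, 0, 0]
    - [-160, -156, 0, 0]
    - [-185, -181, 10, 0]
    - [-202, -197, 30, 0]
    - [-208, -203, 50, 0]
    - [-208, -203, 70, 0]
    - [-208, -203, 80, 0]
    - [-208, -203, 80, 0]
    - [-208, -203, 80, 0]

```text
time_s: 13.4
position: [0.4492, 0.2978, 0.0528]
tool_rot: [[0.847, -0.531, 0.001], [-0.531, -0.847, 0.0], [0.0, -0.001, -1.0]]
ft_force: [-0.3, -0.1, -2.1]
grip_width: 0.0334
```

```bash
python3 -c "
from mv import *
to(.449,.2975,.027,-32)
from h import *
save('scene','scene9.png')
a=cv2.imread('pics/scene9.png'); cv2.imwrite('pics/scene9c.png',cv2.resize(a[80:240,350:510],None,fx=3.5,fy=3.5,interpolation=cv2.INTER_CUBIC))
"
```

```text
t 13.4 pos [0.4492 0.2978 0.0528] psi -32.07 F [-0.3 -0.1 -2.1] w 0.0334 q6 143.0 zaxis [ 7.e-04  3.e-04 -1.e+00]
shift [-0.1  0.4 25.8] spin -0.0012
```

View pics/scene9c.png

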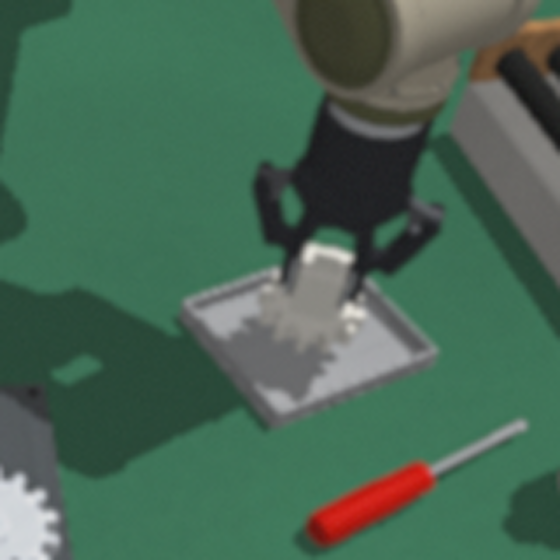

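>>> move_arm:
  moves:
    - [0, 0, 8, 0]
    - [0, 0, 16, 0]
    - [0, 0, 21, 0]
    - [0, 0, 24, 0]
    - [0, 0, 25, 0]
    - [0, 0, 25, 0]

```text
time_s: 14.05
position: [0.4487, 0.2979, 0.0272]
tool_rot: [[0.848, -0.53, 0.0], [-0.53, -0.848, 0.0], [0.0, -0.0, -1.0]]
ft_force: [-0.2, -0.6, -2.1]
grip_width: 0.0337
```

```bash
python3 -c "
from mv import *
to(.449,.2975,.027,-32)"
```

```text
t 14.05 pos [0.4487 0.2979 0.0272] psi -32.03 F [-0.2 -0.6 -2.1] w 0.0337 q6 143.0 zaxis [ 0.  0. -1.]
shift [0.4 0.2 0.2] spin -0.0006
```

>>> move_arm:
  moves:
    - [0, 0, 0.5, 0]
    - [0, 0, 1, 0]
    - [0, 0, 1, 0]

```text
time_s: 14.35
position: [0.4489, 0.298, 0.0269]
tool_rot: [[0.848, -0.53, 0.001], [-0.53, -0.848, 0.0], [0.001, -0.001, -1.0]]
ft_force: [-1.9, -0.5, 5.5]
grip_width: 0.0337
```

```bash
python3 -c "
from mv import *
to(.449,.2975,.027,-32)"
```

```text
t 14.35 pos [0.4489 0.298  0.0269] psi -32.03 F [-1.9 -0.5  5.5] w 0.0337 q6 143.0 zaxis [ 9.e-04  3.e-04 -1.e+00]
shift [ 0.3  0.4 -0.1] spin -0.0006
```

>>> move_arm:
  moves:
    - [0, 0, -0.7, 0]
    - [0, 0, -0.7, 0]
    - [0, 0, -0.7, 0]
    - [0, 0, -0.7, 0]
    - [0, 0, -0.7, 0]
    - [0, 0, -0.7, 0]
    - [0, 0, -0.7, 0]
  grip: 0

```text
time_s: 15.05
position: [0.4487, 0.2979, 0.0269]
tool_rot: [[0.848, -0.531, -0.0], [-0.531, -0.848, -0.0], [-0.0, 0.0, -1.0]]
ft_force: [-1.0, -0.4, 0.2]
grip_width: 0.0855
```

>>> move_arm:
  moves:
    - [0, 0, -10, 0]
    - [0, 0, -40, 0]
    - [0, 0, -80, 0]
    - [0, 0, -120, 0]
    - [-40, 30, -140, 0]
    - [-80, 60, -150, 0]
    - [-120, 60, -150, 0]
    - [-120, 60, -150, 0]
    - [-120, 60, -150, 0]

```text
time_s: 15.95
position: [0.3149, 0.311, 0.1778]
tool_rot: [[0.849, -0.529, 0.002], [-0.529, -0.849, 0.001], [0.001, -0.001, -1.0]]
ft_force: [0.0, -0.3, 0.0]
grip_width: 0.0852
```

```bash
python3 -c "
from mv import *
to(.449,.2975,.027,-32)
from h import *
save('scene','scene10.png');save('top','top10.png')
a=cv2.imread('pics/scene10.png'); cv2.imwrite('pics/scene10c.png',cv2.resize(a[80:300,140:510],None,fx=2.1,fy=2.1,interpolation=cv2.INTER_CUBIC))
print([(x['conf'],at('scene',x['point'],.032)) for x in env.tip_of('scene','gear12_mid')])
print([(x['conf'],at('top',x['point'],.032)) for x in env.tip_of('top','gear12_mid')])
"
```

```text
t 15.95 pos [0.3149 0.311  0.1778] psi -31.94 F [ 0.  -0.3  0. ] w 0.0852 q6 151.2 zaxis [ 1.5e-03  7.0e-04 -1.0e+00]
shift [120.8 -59.3 151. ] spin 0.001
[(0.65, array([0.45453411, 0.28754043, 0.032     ]))]
[(0.79, array([0.45027923, 0.29630083, 0.032     ])), (0.33, array([ 0.59020826, -0.3632333 ,  0.032     ]))]
```

View pics/scene10c.png

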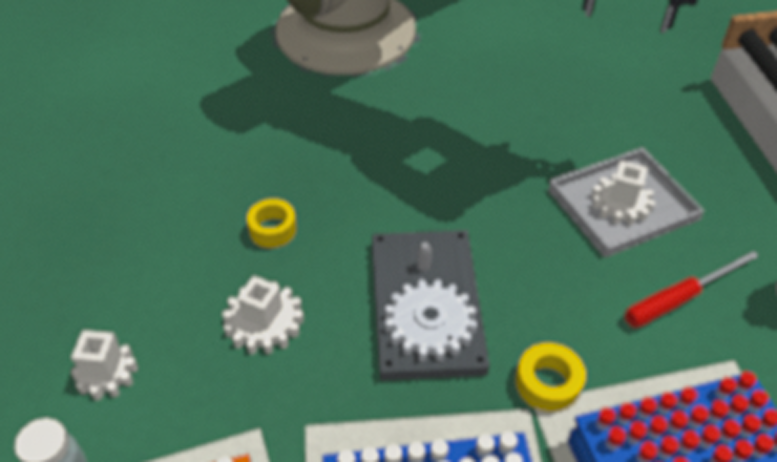

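View pics/top10.png

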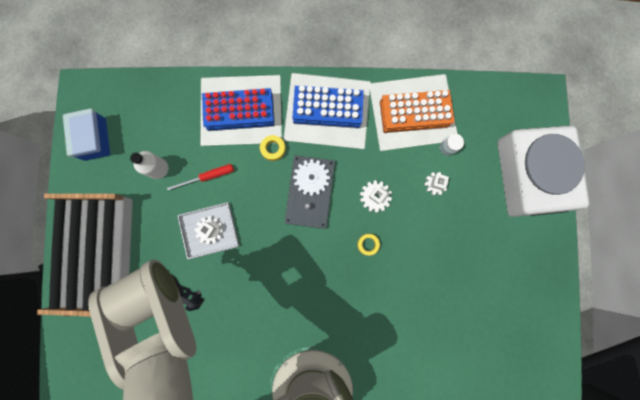

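The 12-tooth gear lies flat in the tray (top ≈ (230,209)). The other two gears have not moved and the gripper is clear, so I am handing in.

```bash
python3 -c "
from rig import env
print(env.close_job())"
```

```text
the job is handed in; nothing more can be done
None
```

The job is done and handed in at about 16 s of the 42 s allowed. I gripped the 12-tooth gear by its hub, lowered it onto the test post in mesh with the master and turned it 83° by the hub. I then laid it flat in the steel tray, let go and moved the arm clear.

- **Mesh and drive:** the master's black dot moved from lower left to lower right in the pictures, roughly the 62° expected for that turn. I did not measure the master's angle exactly. During the turn the forces on the tool were about 2.4 N at most.
- **Seating on the post:** the gear was about 0.4 mm above full seating while it turned. I pressed it down onto the base plate afterwards, with about 6 N.
- **Tray:** the gear touched the floor with about 5 N before I opened the gripper. The final top picture puts it at (0.450, 0.296), near the tray centre. The scene camera's network put it about 1 cm away from that, but the picture shows it well inside the walls.
- **The rest of the scene:** the other two gears lie where they were, and the gripper never touched the master.
- **Disagreement:** while the gear was in hand, the scene-camera fit of its position varied by 2–4 mm with the brightness threshold used. I corrected the sideways position on the post by the felt contact forces instead.

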